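# Load the lino blocks into the printing frame, mirrored

## Task

The four proofs in a row on the layout board show how the finished print must read from left to right, as seen from the robot. A print comes out mirrored, so take the four lino blocks from the wooden drying rack and lay them in the pockets of the printing frame in the reverse order: the block of the leftmost proof into the rightmost pocket, and so on. Each block must end face up and flat on the floor of its own pocket, released; leave the ink roller, the ink jar and the dabber where they stand.

Things in the scene. Friction and masses are not known exactly. Their poses are not given: they have to be found in the camera images.
- block_yellow_center (a point): Centre of the yellow lino block: plywood faced with grey lino, inked yellow on top with a pattern: a disc with eight rays. 64 x 40 x 27 mm (x, y, z); grasp it across the 40 mm. 38 to 77 g. A half turn does not matter. It lies face up in the wooden rack, underside 15 mm above the table, its x within 15 degrees of the world's; the blocks are 72 mm apart, with battens and rails that rise to 21 mm above the table.
- block_red_center (a point): Centre of the red lino block: plywood faced with grey lino, inked red on top with a pattern: two lozenges. 64 x 40 x 27 mm (x, y, z); grasp it across the 40 mm. 38 to 77 g. A half turn does not matter. It lies face up in the wooden rack, underside 15 mm above the table, its x within 15 degrees of the world's; the blocks are 72 mm apart, with battens and rails that rise to 21 mm above the table.
- block_blue_center (a point): Centre of the blue lino block: plywood faced with grey lino, inked blue on top with a pattern: four broad stripes. 64 x 40 x 27 mm (x, y, z); grasp it across the 40 mm. 38 to 77 g. A half turn does not matter. It lies face up in the wooden rack, underside 15 mm above the table, its x within 15 degrees of the world's; the blocks are 72 mm apart, with battens and rails that rise to 21 mm above the table.
- block_green_center (a point): Centre of the green lino block: plywood faced with grey lino, inked green on top with a pattern: stem with three crossing bars (leaf pairs). 64 x 40 x 27 mm (x, y, z); grasp it across the 40 mm. 38 to 77 g. A half turn does not matter. It lies face up in the wooden rack, underside 15 mm above the table, its x within 15 degrees of the world's; the blocks are 72 mm apart, with battens and rails that rise to 21 mm above the table.
- proof_yellow: Proof of the yellow block: a white sheet 84 x 56 mm (x, y), fixed flat on the layout board, printed with the same pattern in yellow (a disc with eight rays). Origin at its centre. Only a guide, not to be moved.
- proof_red: Proof of the red block: a white sheet 84 x 56 mm (x, y), fixed flat on the layout board, printed with the same pattern in red (two lozenges). Origin at its centre. Only a guide, not to be moved.
- proof_blue: Proof of the blue block: a white sheet 84 x 56 mm (x, y), fixed flat on the layout board, printed with the same pattern in blue (four broad stripes). Origin at its centre. Only a guide, not to be moved.
- proof_green: Proof of the green block: a white sheet 84 x 56 mm (x, y), fixed flat on the layout board, printed with the same pattern in green (stem with three crossing bars (leaf pairs)). Origin at its centre. Only a guide, not to be moved.
- frame: Printing frame, fixed: aluminium plate 106 x 296 mm (x, y), 5 mm thick, steel edge bars, wooden spacers. Origin: centre of the underside, on the table; y points left seen from the robot, within 15 degrees. Four pockets 78 x 52 mm (x, y), 6 mm deep, at x = 0, y = +108, +36, -36, -108 mm: floor 5 mm, rims 11 mm above the table. Spacers 20 mm wide. Rack and frame lie side by side, either on the left.
- board: Layout board, fixed beyond the rack and the frame: dark grey, 112 x 296 mm (x, y), 6 mm thick. Origin: centre of its underside; its y points left as seen from the robot, within 10 degrees. The four proofs lie on it in a row, at y = +102 (leftmost), +34, -34 and -102 mm.
- roller: Ink roller lying on the table: black rubber 38 mm thick and 80 mm wide, wire fork, 100 mm wooden handle; 40 mm high in all. Origin under the rubber's middle, at the table. Bystander: leave it alone.
- jar: Purple ink jar with a black lid, 64 mm across and 62 mm high. Origin: centre of its underside. Bystander: leave it alone.
- dabber: Inking dabber standing on the table: black felt ball 68 mm across under a turned dark wooden handle, 106 mm high. Origin: centre of its underside. Bystander: leave it alone.

How it is judged:
At the end, for the whole second after the job is handed in: Each block is in the pocket that mirrors its proof's place (leftmost proof, rightmost pocket, and so on), its centre within 10 mm in y and 11 mm in x of the pocket's, face up, flat on the floor (centre under 21.5 mm high, tilt under 0.08 rad) and at rest (under 20 mm/s) (((y of proof_yellow in the frame of board between 0.072 and 0.132 m and y of block_yellow_center in the frame of frame between -0.118 and -0.098 m) or (y of proof_yellow in the frame of board between 0.004 and 0.064 m and y of block_yellow_center in the frame of frame between -0.046 and -0.026 m) or (y of proof_yellow in the frame of board between -0.064 and -0.004 m and y of block_yellow_center in the frame of frame between 0.026 and 0.046 m) or (y of proof_yellow in the frame of board between -0.132 and -0.072 m and y of block_yellow_center in the frame of frame between 0.098 and 0.118 m)) and x of block_yellow_center in the frame of frame between -0.011 and 0.011 m and z of each of block_yellow_center, block_red_center, block_blue_center, block_green_center in the frame of frame below 0.0215 m and angle between each of block_yellow_center, block_red_center, block_blue_center, block_green_center's own z axis and vertical below 0.08 rad and linear speed of each of block_yellow, block_red, block_blue, block_green below 0.02 m/s and ((y of proof_red in the frame of board between 0.072 and 0.132 m and y of block_red_center in the frame of frame between -0.118 and -0.098 m) or (y of proof_red in the frame of board between 0.004 and 0.064 m and y of block_red_center in the frame of frame between -0.046 and -0.026 m) or (y of proof_red in the frame of board between -0.064 and -0.004 m and y of block_red_center in the frame of frame between 0.026 and 0.046 m) or (y of proof_red in the frame of board between -0.132 and -0.072 m and y of block_red_center in the frame of frame between 0.098 and 0.118 m)) and x of block_red_center in the frame of frame between -0.011 and 0.011 m and ((y of proof_blue in the frame of board between 0.072 and 0.132 m and y of block_blue_center in the frame of frame between -0.118 and -0.098 m) or (y of proof_blue in the frame of board between 0.004 and 0.064 m and y of block_blue_center in the frame of frame between -0.046 and -0.026 m) or (y of proof_blue in the frame of board between -0.064 and -0.004 m and y of block_blue_center in the frame of frame between 0.026 and 0.046 m) or (y of proof_blue in the frame of board between -0.132 and -0.072 m and y of block_blue_center in the frame of frame between 0.098 and 0.118 m)) and x of block_blue_center in the frame of frame between -0.011 and 0.011 m and ((y of proof_green in the frame of board between 0.072 and 0.132 m and y of block_green_center in the frame of frame between -0.118 and -0.098 m) or (y of proof_green in the frame of board between 0.004 and 0.064 m and y of block_green_center in the frame of frame between -0.046 and -0.026 m) or (y of proof_green in the frame of board between -0.064 and -0.004 m and y of block_green_center in the frame of frame between 0.026 and 0.046 m) or (y of proof_green in the frame of board between -0.132 and -0.072 m and y of block_green_center in the frame of frame between 0.098 and 0.118 m)) and x of block_green_center in the frame of frame between -0.011 and 0.011 m); the robot touches nothing.
It fails at once if the ink roller is pushed more than 20 mm from its place or tipped over (distance of roller from where it was at the start of the episode above 0.02 m or angle between roller's own z axis and vertical above 0.5 rad).
It fails at once if the ink jar is pushed more than 20 mm from its place or tipped over (distance of jar from where it was at the start of the episode above 0.02 m or angle between jar's own z axis and vertical above 0.5 rad).
It fails at once if the dabber is pushed more than 20 mm from its place or tipped over (distance of dabber from where it was at the start of the episode above 0.02 m or angle between dabber's own z axis and vertical above 0.5 rad).
It also fails if it takes over 112 s, if anything falls off the work surface, if the arm or the gripper's body presses on something with over 40 N, if the wrist force passes 120 N, or if a joint passes its speed limit or range.

## Robot

A 7-joint arm with a two-finger parallel gripper is mounted at the origin on the work surface. World frame = base frame: x ahead of the robot, y to its left, z up, the work surface at z = 0. Lengths are in m, angles in rad, forces in N, time in s.
With the tool pointing down it reaches from about 0.425 to 0.95 m from the base axis. Payload 16.7 kg.
Tool frame: the origin (TCP) lies on the centre line of the jaws, within the pads' length; the fingertips stand 11 mm ahead of it and the grasp point (between the pads) lies 8 mm behind it; z points along the fingers, y is the line along which they close (so a half turn about z gives the same grasp; the last joint's range is limited). The gripper opens to 94 mm and grips with 3 to 60 N. Pads are 16 mm wide; open, the fingers measure 119 mm over their backs; the gripper's body (75 mm by 177 mm) begins 78 mm behind the grasp point.
Start: joints at [-0.149, 0.426, 0.074, 1.606, -0.034, 1.111, -0.067], TCP at [0.675, -0, 0.216] pointing down, gripper open.
Joint ranges: [-2.85, 2.85], [-0.5, 2.14], [-1.23, 1.37], [0.21, 2.46], [-1.02, 4.16], [0.16, 2.05], [-2.73, 2.73]. Speed limits (rad/s): [1.89, 1.89, 2.39, 2.39, 3.01, 3.01, 3.01].

## Interface

Orientations are given as a unit quaternion [w, x, y, z].
In Python, from plant import ctrl gives the robot as it stands.
- The arm moves only by the tool apply_moves, never from a script. Its argument "steps" is text: rows parted by semicolons, each of 5 numbers parted by spaces: the opening, from -1 (shut) to 1 (fully open), then the shift along the tool's x, y, z in cm, then the turn about the tool's z in rad. A call has 1 to 20 rows; each row is the pose to reach, as a shift and turn from the pose commanded when the call began, along the tool's axes at that moment; what a row does not reach only later rows make up. A row lasts 1/12 s, in which the tool goes at most 41.7 mm and 7.16 degrees, less where a joint would pass 70% of its speed; a pose out of reach is approached as far as the arm can. A call with a gripper value outside its range is refused whole. The fingers move at their own pace and stop on an object; "force" is the grip in N (left out, the last holds). Time passes only in rows, so rows that repeat a pose let the fingers close. It gives the time, the measured TCP pose, the force, the opening and the grip force at its end, in the units of the state.
- ctrl.sense(): the state, without advancing time (a new reading comes with each control period).
- ctrl.capture(name): name is "scene" or "side" or "wrist"; returns the picture (384x512x3 uint8, red, green, blue); there is no depth.
- ctrl.camera_info(name): a dict with "fovy" (degrees; the focal length in pixels is half the picture's height over the tangent of half this angle, whatever the lens; pixels are square), "cx", "cy" (the principal point, pixels), "k1" (the pictures are not rectified: a ray, as slopes to the right and down, at radius r is drawn at 1 + k1 r^2 times it, then the intrinsics apply), "extrinsics" (4x4, takes a point from camera to world coordinates); the wrist camera has in their place "T_tool_cam" (4x4, takes a point from camera to tool coordinates, whose origin is the TCP and whose axes are the flange's). Camera axes: x right, y down, z forward; pixel columns grow to the right and rows downward; lengths in m; the calibration is good to about 2 mm. A picture is of the moment at which its call begins: read the wrist's pose just before it. camera_info takes no time and is no camera call.
- ctrl.hand_in(): hands the job in; it is judged then, once.
The state is a dict: "clock": time; "qpos": joint angles; "dq": joint speeds; "tau": joint torques, N m; "tool_pos": TCP position; "tool_rot": TCP orientation; "contact_force": force on the tool from outside, world axes, zero at the start; "ft_torque": the same for the moment, N m; "finger_gap": finger opening in m; "grip_force": force on a finger pad.
Only numpy, scipy, OpenCV 4.12 (cv2) and the standard library are available. Lean on these libraries where they do the work, as an engineer would, in place of code of your own. Each camera call takes 0.05 s, during which the arm holds its last target. There are 200 camera calls.

## Working session

There is one attempt and no reset: what is moved stays moved. The work goes in short steps, Python scripts to look and compute and a tool call to move; the robot and the scene stay as the last step left them, time stands still between calls to the robot, and variables do not carry over. Pictures are saved under pics/ and viewed, at most 14 in all, crops included, and the job is handed in when it is done.

Besides the shell and the picture viewer there is one more tool, called after "Call:" by a JSON object that holds its "name" and its "arguments", one argument or row to a line. apply_moves: Moves the arm, as the interface text tells. Its arguments: {"type":"object","properties":{"steps":{"type":"string"},"force":{"type":"number"}},"required":["steps"]}

```bash
mkdir -p pics
cat > h.py <<'E'
import numpy as np, cv2
from plant import ctrl
from scipy.spatial.transform import Rotation as R
def Ttool(s):
    T=np.eye(4); q=s["tool_rot"]; T[:3,:3]=R.from_quat([q[1],q[2],q[3],q[0]]).as_matrix(); T[:3,3]=s["tool_pos"]; return T
def cam(name):
    i=ctrl.camera_info(name); f=192/np.tan(np.radians(i["fovy"])/2)
    T=np.array(i["extrinsics"]) if "extrinsics" in i else Ttool(ctrl.sense())@np.array(i["T_tool_cam"])
    return f,i["cx"],i["cy"],i["k1"],T
def pix2w(c,uv,z):
    f,cx,cy,k,T=c; uv=np.atleast_2d(np.array(uv,float)); d=(uv-[cx,cy])/f; s=d.copy()
    for _ in range(30): s=d/(1+k*(s**2).sum(1,keepdims=True))
    r=np.c_[s,np.ones(len(s))]@T[:3,:3].T; o=T[:3,3]
    return o+r*((z-o[2])/r[:,2])[:,None]
def w2pix(c,P):
    f,cx,cy,k,T=c; p=(np.atleast_2d(P)-T[:3,3])@T[:3,:3]; s=p[:,:2]/p[:,2:]
    return s*(1+k*(s**2).sum(1,keepdims=True))*f+[cx,cy]
E
python3 - <<'E'
from h import *
for n in("scene","side","wrist"):
    c=cam(n); im=ctrl.capture(n); cv2.imwrite(f"pics/{n}0.png",im[:,:,::-1]); print(n,c[:4],c[4].round(3).tolist())
s=ctrl.sense(); print(s)
E
```

```text
scene (np.float64(451.2368858347527), 262.26682980821636, 190.44368567478168, -0.0491998698597099) [[-0.059, 0.837, -0.545, 1.281], [0.998, 0.041, -0.046, 0.059], [-0.017, -0.546, -0.837, 1.173], [0.0, 0.0, 0.0, 1.0]]
side (np.float64(476.5325976996817), 246.7558049116621, 193.63080649267192, 0.05666100570857498) [[-0.9, -0.315, 0.3, 0.133], [-0.435, 0.647, -0.626, 0.882], [0.003, -0.694, -0.72, 1.041], [0.0, 0.0, 0.0, 1.0]]
wrist (np.float64(338.78367544196806), 249.65281511580147, 190.93297025450303, 0.004915738403656109) [[1.0, 0.0, 0.0, 0.674], [0.0, -0.973, -0.232, 0.066], [0.0, 0.232, -0.973, 0.383], [0.0, 0.0, 0.0, 1.0]]
{'clock': 0.15, 'qpos': array([-0.14949576,  0.42659297,  0.07383437,  1.60646053, -0.03412612,
        1.11080513, -0.06711209]), 'dq': array([-1.75512142e-04, -1.83579558e-03, -2.15358861e-03, -1.27535951e-03,
       -1.07037843e-03, -1.21286683e-04,  5.26659612e-05]), 'tau': array([ 3.71428541e-03, -9.36296225e+01,  3.66915867e+00, -4.54431260e+01,
       -4.87569754e-02,  1.79132586e-02,  2.30669798e-05]), 'tool_pos': array([ 6.74663128e-01, -4.38954757e-06,  2.15932492e-01]), 'tool_rot': array([-3.44722308e-04,  7.07120863e-01,  7.07092519e-01, -3.67850207e-04]), 'contact_force': array([-1.1415832 ,  1.11780165,  0.48400029]), 'ft_torque': array([-0.05620963, -0.00225152,  0.00561642]), 'grip_force': 0.0, 'finger_gap': 0.09408038317547464}
```

View pics/scene0.png

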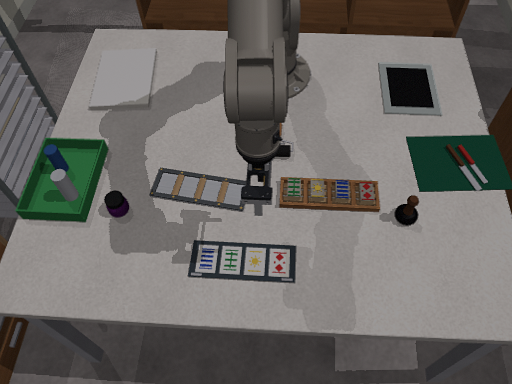

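View pics/wrist0.png

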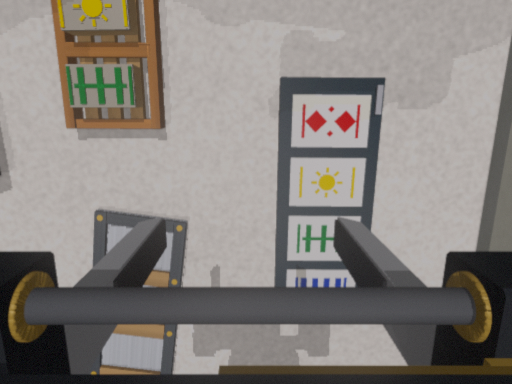

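The scene camera faces the robot, so image right is +y. From the robot's left, the proofs read red, yellow, green, blue. The rack is on the left, at about (330,194), and the frame on the right, at about (198,189). The jar is at (117,204) and the dabber at (407,210); the roller is still hidden.

Run:
```python
import cv2
im=cv2.imread("pics/scene0.png"); cv2.imwrite("pics/sc1.png",cv2.resize(im[155:225,140:400],None,fx=3,fy=3,interpolation=cv2.INTER_CUBIC))
```

```text
(no output)
```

View pics/side0.png

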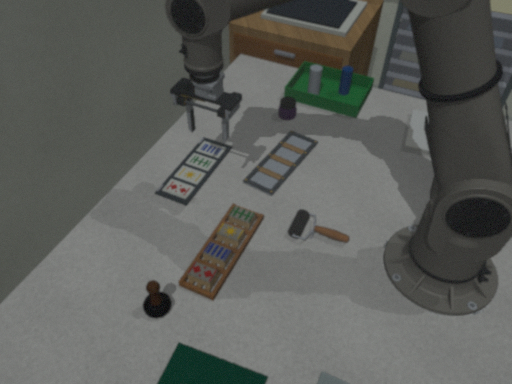

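View pics/sc1.png

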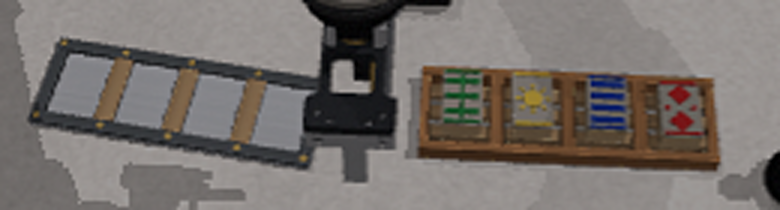

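The side view shows the roller at (300,222), between the robot and the frame and rack, and an unobstructed view of frame, rack and board. Next I'll get coarse poses from colour segmentation.

```bash
cat >> h.py <<'E'
def masks(im):
    h=cv2.cvtColor(im,cv2.COLOR_RGB2HSV); H,S,V=[h[...,i].astype(int) for i in range(3)]
    g=(S>110)&(V>60)
    return {"red":(S>170)&(V>90)&((H<4)|(H>174)),"yellow":g&(H>21)&(H<32)&(V>130),"green":g&(H>50)&(H<80),"blue":g&(H>105)&(H<130)}
E
python3 - <<'E'
from h import *
for n,box,bd in(("scene",(270,170,390,215),None),("side",(175,200,270,300),None)):
    c=cam(n); im=cv2.cvtColor(cv2.imread(f"pics/{n}0.png"),cv2.COLOR_BGR2RGB)
    for k,m in masks(im).items():
        x0,y0,x1,y1=box; yy,xx=np.nonzero(m[y0:y1,x0:x1])
        uv=[(np.min(xx)+np.max(xx))/2+x0,(np.min(yy)+np.max(yy))/2+y0]
        print(n,k,len(xx),uv,pix2w(c,uv,.042)[0].round(4))
c=cam("side"); print("frame side",pix2w(c,[(293,132),(317,143),(269,192),(245,180)],.011).round(3).tolist())
c=cam("scene"); print("frame scene",pix2w(c,[(160.7,169),(151.7,194.3),(241.7,208.3)],.011).round(3).tolist())
c=cam("side"); print("roller,jar,dab",pix2w(c,[(300,222),(348,240)],.02).round(3).tolist(),pix2w(c,[(288,100),(153,288)],.06).round(3).tolist())
E
```

```text
scene red 67 [np.float64(366.0), np.float64(190.5)] [0.5306 0.3057 0.042 ]
scene yellow 41 [np.float64(317.0), np.float64(187.5)] [0.5269 0.1597 0.042 ]
scene green 81 [np.float64(293.5), np.float64(186.5)] [0.5267 0.0892 0.042 ]
scene blue 107 [np.float64(342.0), np.float64(188.5)] [0.5269 0.2344 0.042 ]
side red 19 [np.float64(201.5), np.float64(271.0)] [0.5347 0.3065 0.042 ]
side yellow 4 [np.float64(230.0), np.float64(230.5)] [0.5304 0.1584 0.042 ]
side green 1 [np.float64(236.0), np.float64(211.0)] [0.5476 0.088  0.042 ]
side blue 56 [np.float64(216.5), np.float64(250.5)] [0.5313 0.2337 0.042 ]
frame side [[0.548, -0.347, 0.011], [0.454, -0.327, 0.011], [0.506, -0.049, 0.011], [0.593, -0.064, 0.011]]
frame scene [[0.459, -0.335, 0.011], [0.556, -0.345, 0.011], [0.592, -0.063, 0.011]]
roller,jar,dab [[0.376, 0.029, 0.02], [0.236, 0.032, 0.02]] [[0.611, -0.446, 0.06], [0.608, 0.409, 0.06]]
```

Coarse poses: the blocks are at x≈0.53 and y = 0.089 (green), 0.159 (yellow), 0.234 (blue), 0.306 (red). The frame centre is about (0.525,-0.197), yaw about -10°. I'll move over the rack for a wrist view.

Call:
{"name": "apply_moves", "arguments": {
  "steps": "1 19 -7.5 0 -1.57;1 19 -7.5 0 -1.57;1 19 -7.5 0 -1.57;1 19 -7.5 0 -1.57;1 19 -7.5 0 -1.57;1 19 -7.5 0 -1.57;1 19 -7.5 0 -1.57;1 19 -7.5 0 -1.57;1 19 -7.5 0 -1.57;1 19 -7.5 0 -1.57;1 19 -7.5 0 -1.57;1 19 -7.5 0 -1.57;1 19 -7.5 0 -1.57;1 19 -7.5 0 -1.57;1 19 -7.5 0 -1.57;1 19 -7.5 0 -1.57;1 19 -7.5 0 -1.57;1 19 -7.5 0 -1.57"
}}

```text
clock: 1.65
tool_pos: [0.5999, 0.1901, 0.2165]
tool_rot: [-0.0, 0.001, 1.0, 0.0]
contact_force: [0.6, -0.2, 0.7]
finger_gap: 0.0938
grip_force: 0.0
```

Run:
```python
from h import *
c=cam("wrist"); im=ctrl.capture("wrist"); cv2.imwrite("pics/w1.png",im[:,:,::-1]); print(c[4].round(3).tolist()); s=ctrl.sense(); print(Ttool(s).round(4).tolist(),s["dq"].round(3))
np.savez("w1.npz",T=c[4])
```

```text
[[0.002, 0.973, 0.232, 0.532], [1.0, -0.002, -0.001, 0.19], [-0.001, 0.232, -0.973, 0.384], [0.0, 0.0, 0.0, 1.0]]
[[-1.0, 0.0017, -0.0001, 0.5999], [0.0017, 1.0, -0.0001, 0.1901], [0.0001, -0.0001, -1.0, 0.2165], [0.0, 0.0, 0.0, 1.0]] [ 0.002 -0.002 -0.003 -0.002  0.     0.     0.004]
```

View pics/w1.png

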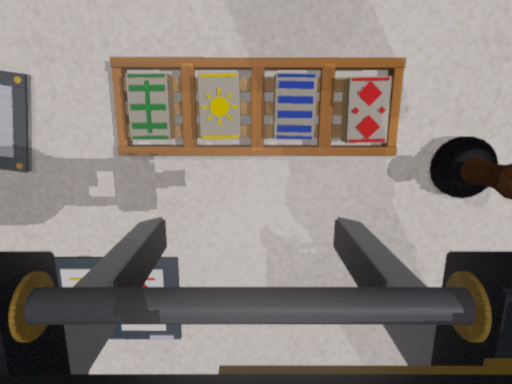

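The wrist view shows the green, yellow, blue and red blocks centred near (149,106), (219,105), (295,106) and (369,109), and the rack almost square to the axes. Now I'll view the frame.

Call:
{"name": "apply_moves", "arguments": {
  "steps": "1 0 -36 0 0.17;1 0 -36 0 0.17;1 0 -36 0 0.17;1 0 -36 0 0.17;1 0 -36 0 0.17;1 0 -36 0 0.17;1 0 -36 0 0.17;1 0 -36 0 0.17;1 0 -36 0 0.17;1 0 -36 0 0.17;1 0 -36 0 0.17;1 0 -36 0 0.17;1 0 -36 0 0.17;1 0 -36 0 0.17;1 0 -36 0 0.17"
}}

```text
clock: 2.95
tool_pos: [0.5999, -0.1689, 0.2166]
tool_rot: [0.0, 0.085, 0.996, 0.0]
contact_force: [0.4, -0.0, -0.0]
finger_gap: 0.0941
grip_force: 0.0
```

Run:
```python
from h import *
c=list(cam("wrist")); im=ctrl.capture("wrist"); cv2.imwrite("pics/w2.png",im[:,:,::-1]); s=ctrl.sense(); print(Ttool(s).round(4).tolist())
np.savez("w2.npz",T=c[4])
c[4]=np.load("w1.npz")["T"]; im=cv2.cvtColor(cv2.imread("pics/w1.png"),cv2.COLOR_BGR2RGB)
for k,m in masks(im).items():
    m=m.copy(); m[50:160]&=True; m[:50]=0; m[160:]=0; m[:,:110]=0; m[:,405:]=0
    m=cv2.morphologyEx(m.astype(np.uint8),cv2.MORPH_OPEN,np.ones((2,2),np.uint8))
    yy,xx=np.nonzero(m); w=pix2w(c,np.c_[xx,yy],.042)[:,:2]
    r=cv2.minAreaRect((w*1000).astype(np.float32)); print(k,len(xx),(xx.min(),xx.max(),yy.min(),yy.max()),np.round(r[0],1),np.round(r[1],1),round(r[2],1),(w.min(0)+w.max(0)).round(4)/2)
```

```text
[[-0.9856, 0.1688, 0.0001, 0.5998], [0.1688, 0.9856, 0.0001, -0.1691], [-0.0001, 0.0001, -1.0, 0.2165], [0.0, 0.0, 0.0, 1.0]]
red 635 (np.int64(351), np.int64(389), np.int64(79), np.int64(142)) [533.7 306.7] [29.5 62.1] 86.1 [0.53375 0.3072 ]
yellow 677 (np.int64(201), np.int64(239), np.int64(74), np.int64(139)) [529.8 160.8] [61.8 35.1] 0.9 [0.5297 0.1608]
green 600 (np.int64(129), np.int64(166), np.int64(76), np.int64(132)) [527.   90.2] [33. 53.] 90.0 [0.527   0.09025]
blue 1035 (np.int64(278), np.int64(315), np.int64(75), np.int64(139)) [530.2 235. ] [34.1 60.9] 89.6 [0.53025 0.23505]
```

View pics/w2.png

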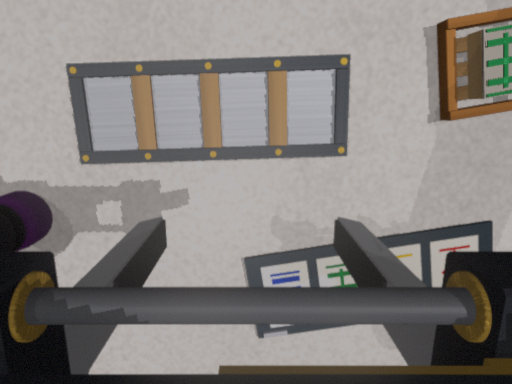

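Run:
```python
from h import *
c=list(cam("wrist")); c[4]=np.load("w2.npz")["T"]
for uv in([(68,66),(350,55),(348,156),(81,164)],[(73,70),(344,61),(341,150),(86,158)]):
    p=pix2w(c,uv,.011)[:,:2]; e=p[1]+p[2]-p[0]-p[3]
    print(p.round(4).tolist(),"c",p.mean(0).round(4),"yaw",np.degrees(np.arctan2(-e[0],e[1])).round(2),np.linalg.norm(e)/2,np.linalg.norm(p[2]+p[3]-p[0]-p[1])/2)
    yaw=np.arctan2(-e[0],e[1])
    u=e/np.linalg.norm(e)
    for y in(.108,.036,-.036,-.108): print(y,(p.mean(0)+u*y).round(4))
# check against pocket inner corners
uv=[(88,80),(132,76),(136,150),(95,152),(155,75),(200,73),(201,148),(159,150),(222,73),(267,71),(267,146),(223,148),(288,71),(332,69),(331,145),(288,146)]
q=pix2w(c,uv,.005)[:,:2].reshape(4,4,2).mean(1); print("pocket floors",q.round(4).tolist())
```

```text
[[0.4579, -0.3368], [0.4964, -0.047], [0.6003, -0.0596], [0.5593, -0.3527]] c [ 0.5285 -0.199 ] yaw -7.77 0.2941564159606845 0.10366455989476851
0.108 [ 0.5431 -0.092 ]
0.036 [ 0.5334 -0.1634]
-0.036 [ 0.5236 -0.2347]
-0.108 [ 0.5139 -0.306 ]
[[0.4625, -0.3329], [0.5012, -0.0537], [0.5924, -0.0665], [0.5538, -0.3453]] c [ 0.5275 -0.1996] yaw -7.88 0.2816648085269879 0.09213081370595128
0.108 [ 0.5423 -0.0926]
0.036 [ 0.5324 -0.1639]
-0.036 [ 0.5226 -0.2353]
-0.108 [ 0.5127 -0.3066]
pocket floors [[0.5139, -0.3065], [0.5229, -0.2349], [0.5329, -0.1637], [0.543, -0.0938]]
```

The frame centre comes out at (0.528,-0.199) with yaw -7.85°, and the frame edges, screws and pockets all agree. Hover over green with the fingers narrowed.

Call:
{"name": "apply_moves", "arguments": {
  "steps": "0.25 11.4 24.3 5 -0.17;0.25 11.4 24.3 5 -0.17;0.25 11.4 24.3 5 -0.17;0.25 11.4 24.3 5 -0.17;0.25 11.4 24.3 5 -0.17;0.25 11.4 24.3 5 -0.17;0.25 11.4 24.3 5 -0.17;0.25 11.4 24.3 5 -0.17;0.25 11.4 24.3 9.6 -0.17;0.25 11.4 24.3 9.6 -0.17;0.25 11.4 24.3 9.6 -0.17;0.25 11.4 24.3 9.6 -0.17;0.25 11.4 24.3 9.6 -0.17",
  "force": 20
}}

```text
clock: 4.08
tool_pos: [0.5294, 0.0887, 0.1219]
tool_rot: [0.001, 0.001, 1.0, 0.0]
contact_force: [0.3, 0.3, -0.1]
finger_gap: 0.0586
grip_force: 0.0
```

```bash
cat > st.py <<'E'
from h import *
import sys
n=sys.argv[1]; im=ctrl.capture(sys.argv[2]); cv2.imwrite(f"pics/{n}.png",im[:,:,::-1]); s=ctrl.sense(); print(Ttool(s).round(4).tolist(),s["finger_gap"],s["contact_force"].round(1))
E
python3 st.py w3 wrist
```

```text
[[-1.0, 0.0015, 0.0017, 0.5295], [0.0015, 1.0, 0.0003, 0.0887], [-0.0017, 0.0003, -1.0, 0.1219], [0.0, 0.0, 0.0, 1.0]] 0.058617266888916573 [-0.5  0.1 -0.3]
```

View pics/w3.png

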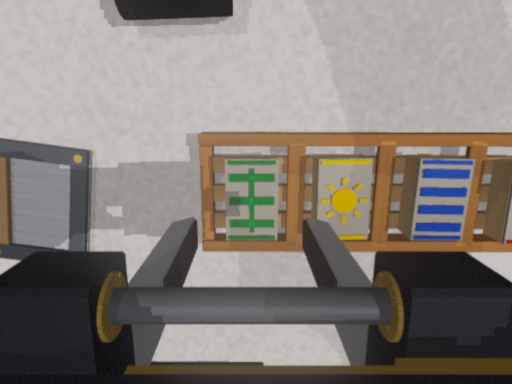

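The close view has green centred at (252,200), yellow at (345,200) and blue at (443,201); the fingers look well placed. I'll cross-check positions from this picture.

Run:
```python
from h import *
c=cam("wrist")
for k,uv in dict(green=[(226,159),(278,159),(278,241),(226,241)],yellow=[(319,157),(371,157),(371,241),(319,242)],blue=[(420,158),(471,158),(466,243),(415,243)]).items():
    p=pix2w(c,uv,.042)[:,:2]; print(k,p.mean(0).round(4),np.ptp(p,0).round(3))
```

```text
green [0.5291 0.0899] [0.064 0.04 ]
yellow [0.5287 0.1601] [0.066 0.043]
blue [0.5298 0.2341] [0.067 0.043]
```

Call:
{"name": "apply_moves", "arguments": {
  "steps": "0.25 0 0.1 4 0;0.25 0 0.1 7 0;0.25 0 0.1 8.6 0;0.25 0 0.1 8.6 0;0.25 0 0.1 8.6 0;-1 0 0.1 8.6 0;-1 0 0.1 8.6 0;-1 0 0.1 8.6 0;-1 0 0.1 8.6 0;-1 0 0.1 8.6 0;-1 0 0.1 8.6 0;-1 0 0.1 6 0;-1 0 0.1 2 0;-1 0 0.1 0 0;-1 0 0.1 0 0",
  "force": 20
}}

```text
clock: 5.38
tool_pos: [0.5309, 0.0904, 0.1251]
tool_rot: [0.003, 0.001, 1.0, 0.001]
contact_force: [0.6, 0.1, -0.6]
finger_gap: 0.0399
grip_force: 20.0
```

Call:
{"name": "apply_moves", "arguments": {
  "steps": "-1 -0.4 -25.3 0 0.137;-1 -0.4 -25.3 0 0.137;-1 -0.4 -25.3 0 0.137;-1 -0.4 -25.3 0 0.137;-1 -0.4 -25.3 0 0.137;-1 -0.4 -25.3 0 0.137;-1 -0.4 -25.3 0 0.137;-1 -0.4 -25.3 0 0.137;-1 -0.4 -25.3 0 0.137;-1 -0.4 -25.3 0 0.137;-1 -0.4 -25.3 4 0.137;-1 -0.4 -25.3 7 0.137;-1 -0.4 -25.3 7 0.137;-1 -0.4 -25.3 7 0.137;-1 -0.4 -25.3 7 0.137"
}}

```text
clock: 6.63
tool_pos: [0.5332, -0.1624, 0.0518]
tool_rot: [0.0, 0.068, 0.998, 0.0]
contact_force: [0.6, -0.5, -1.0]
finger_gap: 0.0399
grip_force: 20.0
```

```bash
python3 st.py w4 wrist; python3 -c "
import cv2
from h import *
im=ctrl.capture('scene')[150:230,120:320,::-1]; cv2.imwrite('pics/s4.png',cv2.resize(im,None,fx=3,fy=3))"
```

```text
[[-0.9906, 0.1365, 0.002, 0.5336], [0.1365, 0.9906, -0.0003, -0.1627], [-0.002, -0.0, -1.0, 0.0522], [0.0, 0.0, 0.0, 1.0]] 0.03969261955091071 [-0.3 -1.1 -1.4]
```

View pics/w4.png

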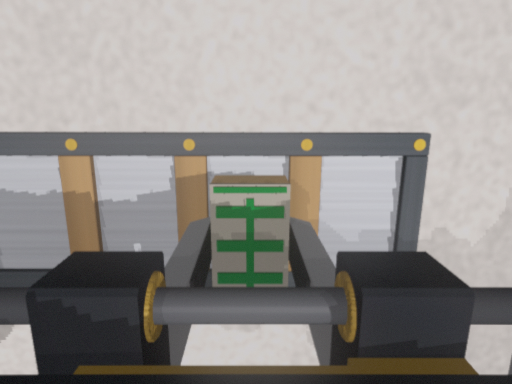

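Green hangs centred over its pocket: the block spans columns 212–290 and the pocket 207–292. I'll lower it, release and lift.

Call:
{"name": "apply_moves", "arguments": {
  "steps": "-1 0 0 1.5 0;-1 0 0 2.7 0;-1 0 0 2.7 0;-1 0 0 2.7 0;-1 0 0 2.7 0;0.1 0 0 2.7 0;0.1 0 0 2.7 0;0.1 0 0 2.7 0;0.1 0 0 2.7 0;0.1 0 0 2 0;0.1 0 0 0 0;0.1 0 0 -4 0;0.1 0 0 -7 0;0.1 0 0 -7 0"
}}

```text
clock: 7.9
tool_pos: [0.5353, -0.1638, 0.1267]
tool_rot: [0.004, 0.069, 0.998, -0.001]
contact_force: [0.2, 0.1, 0.3]
finger_gap: 0.052
grip_force: 0.0
```

```bash
python3 st.py w5 wrist
```

```text
[[-0.9905, 0.1377, 0.0055, 0.5343], [0.1376, 0.9905, -0.0013, -0.1637], [-0.0057, -0.0006, -1.0, 0.1242], [0.0, 0.0, 0.0, 1.0]] 0.0514689879561128 [-0.3 -0.2 -0.7]
```

View pics/w5.png

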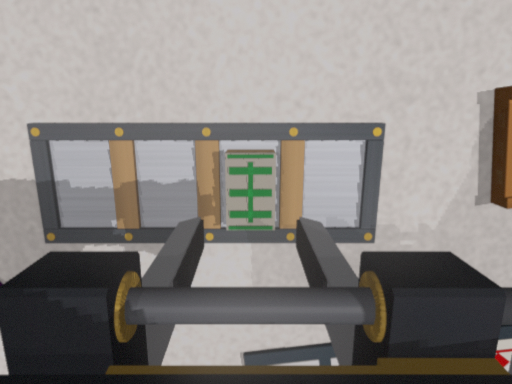

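Green is seated in the +36 pocket. Next, yellow.

Call:
{"name": "apply_moves", "arguments": {
  "steps": "0.25 4.85 32 0 -0.137;0.25 4.85 32 0 -0.137;0.25 4.85 32 0 -0.137;0.25 4.85 32 0 -0.137;0.25 4.85 32 0 -0.137;0.25 4.85 32 0 -0.137;0.25 4.85 32 0 -0.137;0.25 4.85 32 0 -0.137;0.25 4.85 32 0 -0.137;0.25 4.85 32 0 -0.137;0.25 4.85 32 0 -0.137;0.25 4.85 32 0 -0.137;0.25 4.85 32 0 -0.137"
}}

```text
clock: 9.03
tool_pos: [0.5284, 0.159, 0.1203]
tool_rot: [-0.0, 0.001, 1.0, -0.0]
contact_force: [-0.3, -0.2, -0.7]
finger_gap: 0.0586
grip_force: 0.0
```

```bash
python3 -c "
from h import *
print(Ttool(ctrl.sense()).round(4).tolist())"
```

```text
[[-1.0, 0.0028, -0.0003, 0.5284], [0.0028, 1.0, -0.0005, 0.159], [0.0003, -0.0005, -1.0, 0.1203], [0.0, 0.0, 0.0, 1.0]]
```

Call:
{"name": "apply_moves", "arguments": {
  "steps": "0.25 0 0.15 4 0;0.25 0 0.15 7 0;0.25 0 0.15 8.6 0;0.25 0 0.15 8.6 0;0.25 0 0.15 8.6 0;-1 0 0.15 8.6 0;-1 0 0.15 8.6 0;-1 0 0.15 8.6 0;-1 0 0.15 8.6 0;-1 0 0.15 8.6 0;-1 0 0.15 8.6 0;-1 0 0.15 6 0;-1 0 0.15 2 0;-1 0 0.15 0 0;-1 0 0.15 0 0;-1 0 0.15 0 0;-1 0 0.15 0 0"
}}

```text
clock: 10.45
tool_pos: [0.528, 0.1618, 0.12]
tool_rot: [-0.0, 0.0, 1.0, -0.0]
contact_force: [0.6, -0.4, -0.2]
finger_gap: 0.0397
grip_force: 20.0
```

Call:
{"name": "apply_moves", "arguments": {
  "steps": "-1 0.6 -39.5 0 0.137;-1 0.6 -39.5 0 0.137;-1 0.6 -39.5 0 0.137;-1 0.6 -39.5 0 0.137;-1 0.6 -39.5 0 0.137;-1 0.6 -39.5 0 0.137;-1 0.6 -39.5 0 0.137;-1 0.6 -39.5 0 0.137;-1 0.6 -39.5 0 0.137;-1 0.6 -39.5 0 0.137;-1 0.6 -39.5 0 0.137;-1 0.6 -39.5 0 0.137;-1 0.6 -39.5 0 0.137;-1 0.6 -39.5 4 0.137;-1 0.6 -39.5 7 0.137;-1 0.6 -39.5 7 0.137;-1 0.6 -39.5 7 0.137;-1 0.6 -39.5 7 0.137"
}}

```text
clock: 11.95
tool_pos: [0.5228, -0.2323, 0.0517]
tool_rot: [0.0, 0.068, 0.998, 0.0]
contact_force: [1.0, -1.1, -0.3]
finger_gap: 0.0401
grip_force: 20.0
```

```bash
python3 st.py w6 wrist
```

```text
[[-0.9906, 0.1366, 0.0018, 0.5232], [0.1366, 0.9906, -0.0005, -0.2327], [-0.0018, -0.0002, -1.0, 0.0522], [0.0, 0.0, 0.0, 1.0]] 0.039843478362300205 [-0.3  0.4  0.7]
```

View pics/w6.png

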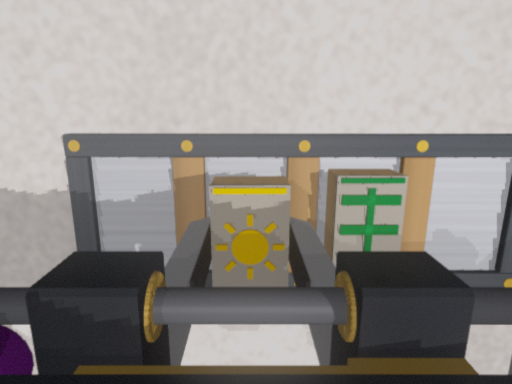

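Yellow is about 2 mm too far toward +y, so I'll nudge it while lowering, then release and lift.

Call:
{"name": "apply_moves", "arguments": {
  "steps": "-1 0 -0.2 1.5 0;-1 0 -0.2 2.7 0;-1 0 -0.2 2.7 0;-1 0 -0.2 2.7 0;-1 0 -0.2 2.7 0;0.1 0 -0.2 2.7 0;0.1 0 -0.2 2.7 0;0.1 0 -0.2 2.7 0;0.1 0 -0.2 2.7 0;0.1 0 -0.2 2 0;0.1 0 -0.2 0 0;0.1 0 -0.2 -4 0;0.1 0 -0.2 -7 0;0.1 0 -0.2 -7 0;0.1 0 -0.2 -7 0;0.1 0 -0.2 -7 0"
}}

```text
clock: 13.33
tool_pos: [0.5215, -0.235, 0.1206]
tool_rot: [0.0, 0.069, 0.998, -0.0]
contact_force: [-0.1, 0.6, 0.2]
finger_gap: 0.0518
grip_force: 0.0
```

```bash
cat > tgt.py <<'E'
from h import *
import sys
T=Ttool(ctrl.sense()); d=np.array([float(sys.argv[1]),float(sys.argv[2]),.1205])-T[:3,3]
print(T.round(4).tolist()); print("shift cm",(T[:3,:3].T@d*100).round(2),"turn",round(float(sys.argv[3])-np.arctan2(T[0,1],T[1,1]),3))
E
python3 tgt.py .530 .2345 0.0
```

```text
[[-0.9905, 0.1374, 0.0001, 0.5215], [0.1374, 0.9905, -0.0001, -0.235], [-0.0001, -0.0, -1.0, 0.1206], [0.0, 0.0, 0.0, 1.0]]
shift cm [5.610e+00 4.662e+01 1.000e-02] turn -0.138
```

Blue next.

Call:
{"name": "apply_moves", "arguments": {
  "steps": "0.25 5.6 46.7 0 -0.137;0.25 5.6 46.7 0 -0.137;0.25 5.6 46.7 0 -0.137;0.25 5.6 46.7 0 -0.137;0.25 5.6 46.7 0 -0.137;0.25 5.6 46.7 0 -0.137;0.25 5.6 46.7 0 -0.137;0.25 5.6 46.7 0 -0.137;0.25 5.6 46.7 0 -0.137;0.25 5.6 46.7 0 -0.137;0.25 5.6 46.7 0 -0.137;0.25 5.6 46.7 0 -0.137;0.25 5.6 46.7 0 -0.137;0.25 5.6 46.7 0 -0.137;0.25 5.6 46.7 0 -0.137;0.25 5.6 46.7 0 -0.137;0.25 5.6 46.7 0 -0.137"
}}

```text
clock: 14.75
tool_pos: [0.5306, 0.2337, 0.1203]
tool_rot: [-0.0, 0.001, 1.0, -0.0]
contact_force: [-0.5, 0.3, 0.1]
finger_gap: 0.059
grip_force: 0.0
```

```bash
python3 tgt.py .530 .2345 0.0
```

```text
[[-1.0, 0.0028, -0.0003, 0.5306], [0.0028, 1.0, -0.0005, 0.2337], [0.0003, -0.0005, -1.0, 0.1203], [0.0, 0.0, 0.0, 1.0]]
shift cm [ 0.06  0.08 -0.02] turn -0.003
```

Call:
{"name": "apply_moves", "arguments": {
  "steps": "0.25 0 0.1 4 0;0.25 0 0.1 7 0;0.25 0 0.1 8.6 0;0.25 0 0.1 8.6 0;0.25 0 0.1 8.6 0;-1 0 0.1 8.6 0;-1 0 0.1 8.6 0;-1 0 0.1 8.6 0;-1 0 0.1 8.6 0;-1 0 0.1 8.6 0;-1 0 0.1 8.6 0;-1 0 0.1 6 0;-1 0 0.1 2 0;-1 0 0.1 0 0;-1 0 0.1 0 0;-1 0 0.1 0 0;-1 0 0.1 0 0"
}}

```text
clock: 16.17
tool_pos: [0.53, 0.236, 0.1198]
tool_rot: [-0.0, 0.0, 1.0, -0.0]
contact_force: [-0.7, -0.2, -0.5]
finger_gap: 0.0399
grip_force: 20.0
```

Call:
{"name": "apply_moves", "arguments": {
  "steps": "-1 -1.3 -32.8 0 0.137;-1 -1.3 -32.8 0 0.137;-1 -1.3 -32.8 0 0.137;-1 -1.3 -32.8 0 0.137;-1 -1.3 -32.8 0 0.137;-1 -1.3 -32.8 0 0.137;-1 -1.3 -32.8 0 0.137;-1 -1.3 -32.8 0 0.137;-1 -1.3 -32.8 0 0.137;-1 -1.3 -32.8 0 0.137;-1 -1.3 -32.8 0 0.137;-1 -1.3 -32.8 0 0.137;-1 -1.3 -32.8 4 0.137;-1 -1.3 -32.8 7 0.137;-1 -1.3 -32.8 7 0.137;-1 -1.3 -32.8 7 0.137;-1 -1.3 -32.8 7 0.137"
}}

```text
clock: 17.58
tool_pos: [0.5439, -0.091, 0.0517]
tool_rot: [0.0, 0.068, 0.998, 0.0]
contact_force: [0.4, 0.4, -0.4]
finger_gap: 0.0401
grip_force: 20.0
```

```bash
python3 st.py w7 wrist
```

```text
[[-0.9906, 0.1366, 0.0019, 0.5443], [0.1366, 0.9906, -0.0, -0.0912], [-0.0019, 0.0002, -1.0, 0.0521], [0.0, 0.0, 0.0, 1.0]] 0.03981699169838804 [ 0.3 -0.3 -0.3]
```

View pics/w7.png

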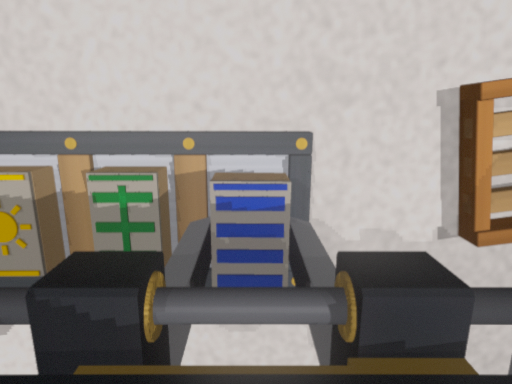

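Blue is centred over the +108 pocket: the pocket's back edge spans columns 207–290. I'll lower and release, shifting 1 mm toward -y.

Call:
{"name": "apply_moves", "arguments": {
  "steps": "-1 0 -0.1 1.5 0;-1 0 -0.1 2.7 0;-1 0 -0.1 2.7 0;-1 0 -0.1 2.7 0;-1 0 -0.1 2.7 0;0.1 0 -0.1 2.7 0;0.1 0 -0.1 2.7 0;0.1 0 -0.1 2.7 0;0.1 0 -0.1 2.7 0;0.1 0 -0.1 2 0;0.1 0 -0.1 0 0;0.1 0 -0.1 -4 0;0.1 0 -0.1 -7 0;0.1 0 -0.1 -7 0;0.1 0 -0.1 -7 0;0.1 0 -0.1 -7 0"
}}

```text
clock: 18.97
tool_pos: [0.5428, -0.0928, 0.1206]
tool_rot: [0.0, 0.069, 0.998, -0.0]
contact_force: [-0.7, 0.0, 0.0]
finger_gap: 0.0519
grip_force: 0.0
```

```bash
python3 tgt.py .533 .307 0.0
```

```text
[[-0.9905, 0.1375, 0.0002, 0.5428], [0.1375, 0.9905, -0.0001, -0.0928], [-0.0002, -0.0001, -1.0, 0.1206], [0.0, 0.0, 0.0, 1.0]]
shift cm [6.470e+00 3.947e+01 1.000e-02] turn -0.138
```

Call:
{"name": "apply_moves", "arguments": {
  "steps": "0.25 6.5 39.5 0 -0.137;0.25 6.5 39.5 0 -0.137;0.25 6.5 39.5 0 -0.137;0.25 6.5 39.5 0 -0.137;0.25 6.5 39.5 0 -0.137;0.25 6.5 39.5 0 -0.137;0.25 6.5 39.5 0 -0.137;0.25 6.5 39.5 0 -0.137;0.25 6.5 39.5 0 -0.137;0.25 6.5 39.5 0 -0.137;0.25 6.5 39.5 0 -0.137;0.25 6.5 39.5 0 -0.137;0.25 6.5 39.5 0 -0.137;0.25 6.5 39.5 0 -0.137;0.25 6.5 39.5 0 -0.137"
}}

```text
clock: 20.22
tool_pos: [0.5332, 0.3059, 0.1202]
tool_rot: [-0.0, 0.001, 1.0, -0.0]
contact_force: [-0.3, -0.2, 0.6]
finger_gap: 0.0588
grip_force: 0.0
```

```bash
python3 tgt.py .533 .307 0.0; python3 st.py w8 wrist
```

```text
[[-1.0, 0.0027, -0.0004, 0.5332], [0.0027, 1.0, -0.0008, 0.3059], [0.0004, -0.0008, -1.0, 0.1202], [0.0, 0.0, 0.0, 1.0]]
shift cm [ 0.02  0.11 -0.03] turn -0.003
[[-1.0, 0.0026, -0.0002, 0.5332], [0.0026, 1.0, -0.0005, 0.3061], [0.0002, -0.0005, -1.0, 0.1203], [0.0, 0.0, 0.0, 1.0]] 0.05912215432598814 [-1.5  0.4  1. ]
```

View pics/w8.png

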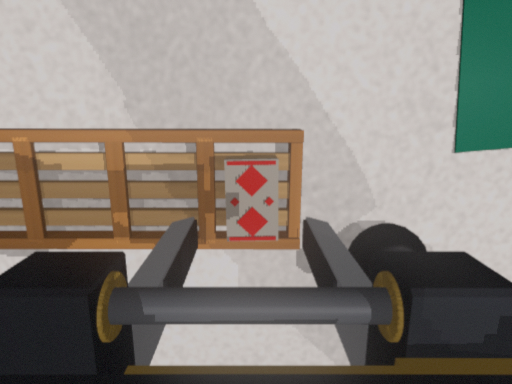

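Red is centred at (252,201) in the finger gap. I'll pick it and take it to the rightmost pocket.

Call:
{"name": "apply_moves", "arguments": {
  "steps": "0.25 0 0.1 4 0;0.25 0 0.1 7 0;0.25 0 0.1 8.6 0;0.25 0 0.1 8.6 0;0.25 0 0.1 8.6 0;-1 0 0.1 8.6 0;-1 0 0.1 8.6 0;-1 0 0.1 8.6 0;-1 0 0.1 8.6 0;-1 0 0.1 8.6 0;-1 0 0.1 8.6 0;-1 0 0.1 6 0;-1 0 0.1 2 0;-1 0 0.1 0 0;-1 0 0.1 0 0;-1 0 0.1 0 0;-1 0 0.1 0 0"
}}

```text
clock: 21.68
tool_pos: [0.5325, 0.3081, 0.1197]
tool_rot: [-0.0, 0.0, 1.0, -0.0]
contact_force: [-1.0, -1.0, -1.9]
finger_gap: 0.0402
grip_force: 20.0
```

Call:
{"name": "apply_moves", "arguments": {
  "steps": "-1 2 -61.5 0 0.137;-1 2 -61.5 0 0.137;-1 2 -61.5 0 0.137;-1 2 -61.5 0 0.137;-1 2 -61.5 0 0.137;-1 2 -61.5 0 0.137;-1 2 -61.5 0 0.137;-1 2 -61.5 0 0.137;-1 2 -61.5 0 0.137;-1 2 -61.5 0 0.137;-1 2 -61.5 0 0.137;-1 2 -61.5 0 0.137;-1 2 -61.5 0 0.137;-1 2 -61.5 0 0.137;-1 2 -61.5 0 0.137;-1 2 -61.5 0 0.137;-1 2 -61.5 0 0.137;-1 2 -61.5 0 0.137;-1 2 -61.5 0 0.137;-1 2 -61.5 0 0.137"
}}

```text
clock: 23.35
tool_pos: [0.5127, -0.305, 0.1202]
tool_rot: [-0.0, 0.068, 0.998, 0.0]
contact_force: [0.2, 0.1, -0.6]
finger_gap: 0.0401
grip_force: 20.0
```

```bash
python3 tgt.py .513 -.307 0.137
```

```text
[[-0.9908, 0.1354, -0.0004, 0.5127], [0.1354, 0.9908, 0.0006, -0.305], [0.0005, 0.0005, -1.0, 0.1202], [0.0, 0.0, 0.0, 1.0]]
shift cm [-0.06 -0.19 -0.03] turn 0.001
```

Call:
{"name": "apply_moves", "arguments": {
  "steps": "-1 0 -0.2 4 0;-1 0 -0.2 7 0;-1 0 -0.2 8.5 0;-1 0 -0.2 9.7 0;-1 0 -0.2 9.7 0;-1 0 -0.2 9.7 0;-1 0 -0.2 9.7 0;0.1 0 -0.2 9.7 0;0.1 0 -0.2 9.7 0;0.1 0 -0.2 9.7 0;0.1 0 -0.2 9.7 0;0.1 0 -0.2 9 0;0.1 0 -0.2 7 0;0.1 0 -0.2 3 0;0.1 0 -0.2 0 0;0.1 0 -0.2 -3 0;0.1 0 -0.2 -3 0"
}}

```text
clock: 24.77
tool_pos: [0.5146, -0.3099, 0.157]
tool_rot: [0.004, 0.069, 0.998, -0.002]
contact_force: [0.3, -0.4, -0.4]
finger_gap: 0.0513
grip_force: 0.0
```

Call:
{"name": "apply_moves", "arguments": {
  "steps": "0.1 7 10.5 -6 0;0.1 7 10.5 -6 0;0.1 7 10.5 -6 0;0.1 7 10.5 -6 0;0.1 7 10.5 -6 0;0.1 7 10.5 -6 0;0.1 -7 10.5 -6 0;0.1 -7 10.5 -6 0;0.1 -7 10.5 -6 0;0.1 -7 10.5 -6 0;0.1 -7 10.5 -6 0;0.1 -7 10.5 -6 0;0.1 -7 10.5 -6 0;0.1 -7 10.5 -6 0;0.1 -7 10.5 -6 0"
}}

```text
clock: 26.02
tool_pos: [0.5952, -0.2146, 0.2107]
tool_rot: [0.0, 0.069, 0.998, -0.0]
contact_force: [-0.9, -0.5, 0.3]
finger_gap: 0.0517
grip_force: 0.0
```

```bash
python3 st.py w9 wrist
```

```text
[[-0.9904, 0.138, 0.0003, 0.5954], [0.138, 0.9904, -0.0003, -0.2145], [-0.0004, -0.0002, -1.0, 0.2109], [0.0, 0.0, 0.0, 1.0]] 0.0513876601606599 [0.5 0.6 0.5]
```

View pics/w9.png

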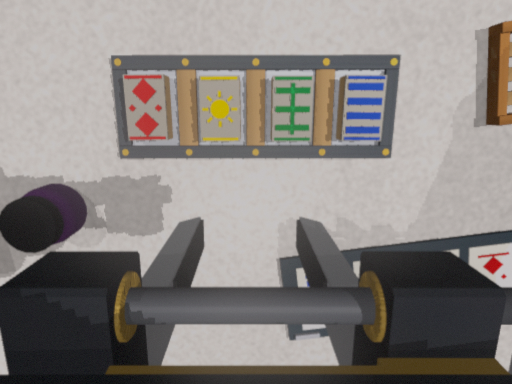

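All four blocks are in their pockets in mirrored order. A last numeric check of centres in the frame, and hand in if they are within tolerance.

Run:
```python
from h import *
c=cam("wrist"); im=cv2.cvtColor(cv2.imread("pics/w9.png"),cv2.COLOR_BGR2RGB)
p=pix2w(c,[(117,62),(394,62),(388,152),(125,152)],.011)[:,:2]; o=p.mean(0); e=p[1]+p[2]-p[0]-p[3]; u=e/np.linalg.norm(e); print(o.round(4)); ok=True
want=dict(red=-.108,yellow=-.036,green=.036,blue=.108)
for k,m in masks(im).items():
    m=m.copy(); m[:70]=0;m[145:]=0;m[:,:115]=0;m[:,395:]=0; n,l,st,_=cv2.connectedComponentsWithStats(m.astype(np.uint8))
    m=np.isin(l,[i for i in range(1,n) if st[i,4]>15]); yy,xx=np.nonzero(m)
    w=pix2w(c,np.c_[xx,yy],.032)[:,:2]-o; f=np.c_[w@[u[1],-u[0]],w@u]; q=(f.min(0)+f.max(0))/2; print(k,q.round(4),np.ptp(f,0).round(3)); ok&=abs(q[1]-want[k])<.007 and abs(q[0])<.008
print(ok)
if ok: print(ctrl.hand_in())
```

```text
[ 0.5278 -0.1992]
red [-0.0008 -0.1103] [0.052 0.02 ]
yellow [ 0.0003 -0.0372] [0.062 0.035]
green [0.0003 0.0357] [0.06  0.034]
blue [-1.000e-04  1.064e-01] [0.061 0.035]
True
the job is handed in; nothing more can be done
None
```

The four blocks lie in mirrored order, from the rightmost pocket leftward red, yellow, green, blue, each measured within about 3 mm of its pocket centre; the job is handed in, with no verdict returned.

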